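Peel the sticky cover off a test-kit tray and hold it up over the handover pad

TASK

Take the white cover that is stuck on the blue kit tray by its upright orange tab and peel it off by lifting that corner well up first, while the opposite corner stays down, so that the tray itself stays standing where it is. Carry the cover to the green handover pad and finish while still holding it: roughly level, right way up, still, with its middle over the middle of the pad and between about 10 and 25 cm above it. Leave the dropper bottle, the tape roll and the marker alone.

Things in the scene. Friction and masses are not known exactly. Their poses are not given: they have to be found in the camera images.
- cover: white formed cover, flange 162 x 122 x 3 mm (long side along its x), 60 g; origin at the centre of the flange's underside, z up, 40 mm above the table while seated. Under it a plug 134 x 94 x 8 mm nests in the tray with 4 mm play all round. Rubber pads near the tray's corners cling to the plug, each with 1 to 2 N until it has come 4 to 8 mm up there.
- cover_tab (a point): grip point in the upright orange pull tab on the cover, 27 mm above the flange's underside at (-62, -47) mm of the cover's frame. The tab is a plate 30 mm long along the line from the cover's middle to that corner, 8 mm thick across that line, standing from 3 to 40 mm above the underside: pinch it across its thickness from above; the cover's top beside it is flat.
- tab_corner (a point): flange corner beside the tab, at (-81, -61, 0) mm of the cover's frame
- far_corner (a point): flange corner opposite the tab, at (81, 61, 0) mm of the cover's frame; the cover pivots here while it is peeled
- kit_tray: blue open kit tray, 162 x 122 mm over the rim, 40 mm high, about 0.8 kg, loose on the table; origin at the centre of its underside, axes parallel to the cover's while seated. Beware of the tall pale cool box at the table's left end (x 0.36 to 0.90, y above 0.53, 0.44 m high): draw the arm in before swinging past it
- pad: flat green handover pad with a dark edge, 180 x 140 x 3 mm, fixed on the table, to the left or right of the tray; origin at the centre of its underside
- dropper_bottle: small dropper bottle with a green tip, 24 mm across, 67 mm high; origin at the centre of its underside; a bystander
- tape: white roll of tape lying flat, 49 mm across, 26 mm high; origin at the centre of its underside; a bystander
- pen: black marker lying on the table, 140 x 17 x 16 mm; origin at the centre of its underside; a bystander

How it is judged:
By the outcome, as a careful person would: the job done as asked, in the order asked, and still so for the second after the job is handed in, while the arm keeps its last pose, push and grip.
It also fails if it takes over 45 s, if anything falls off the work surface, if the arm or the gripper's body presses on something with over 40 N, if the wrist force passes 120 N, or if a joint passes its speed limit or range.

ROBOT

A 6-joint arm with a two-finger parallel gripper is mounted at the origin on a cart in front of the work surface, level with it; the furniture and walls round the work are solid. World frame = base frame: x ahead of the robot, y to its left, z up, the work surface at z = 0. Lengths are in m, angles in rad, forces in N, time in s.
With the tool pointing down it reaches from about 0.35 to 0.975 m from the base axis. Payload 4.9 kg.
Tool frame: the origin (TCP) lies midway between the tips of the shut fingers; the grasp point (between the pads) lies 19 mm behind it; z points along the fingers, y is the line along which they close (so a half turn about z gives the same grasp; the last joint's range is limited). The gripper opens to 85 mm and grips with 20 to 120 N. Pads are 22 mm wide; open, the fingers measure 114 mm over their backs; the gripper's body (76 mm by 85 mm) begins 54 mm behind the grasp point. The pads swing forward as they close: fully open they stand 13 mm farther back than shut.
Start: joints at [1.191, 0.053, 1.613, -0, 1.476, -0.119], TCP at [0.161, 0.604, 0.231] pointing down, gripper open.
Joint ranges: [-3.01, 3.01], [-1.01, 2.22], [0.06, 2.58], [-1.02, 4.17], [0.09, 2.62], [-3.14, 3.14]. Speed limits (rad/s): [2.57, 2.57, 3.14, 3.14, 3.14, 3.14].

INTERFACE

Orientations are given as a unit quaternion [w, x, y, z].
In Python, from plant import state, grab_frame, job_done, cut_out, place_of gives the robot as it stands.
- The arm moves only by the tool jog_arm, never from a script. Its argument "motion" is text: rows parted by semicolons, each of 7 numbers parted by spaces: the opening in per cent of the stroke, from 0 (shut) to 100 (fully open), then the shift along the tool's x, y, z as a fraction of full scale, then the turn, a rotation vector about the tool's x, y, z as a fraction of full scale. A call has exactly 5 rows; each row is the pose to reach, as a shift and turn from the pose commanded when the call began, along the tool's axes at that moment; what a row does not reach only later rows make up. Full scale, the value 1, is 50 cm for a shift and 1.5 rad for a turn. A row lasts 1/8 s, in which the tool goes at most 62.5 mm and 10.7 degrees, less where a joint would pass 70% of its speed; a pose out of reach is approached as far as the arm can. A call with a number of a shift or a turn outside -1 to 1 is refused whole. A call with a gripper value outside its range is refused whole. The fingers move at their own pace and stop on an object; the grip force is fixed at half the most. Time passes only in rows, so rows that repeat a pose let the fingers close, or fill a call up. It gives the time, the measured TCP pose, the force, the opening and the grip force at its end, in the units of the state.
- state(): the state, without advancing time (a new reading comes with each control period).
- grab_frame(name): name is "scene" or "top" or "wrist"; returns a dict with "color" (480x640x3 uint8, red, green, blue), "range_z" (480x640 float32, m along the optical axis (not along the pixel's ray), 0 where there is no reading), "intrinsics" (3x3 intrinsics, pixels), "k1" (the pictures are not rectified: a ray, as slopes to the right and down, at radius r is drawn at 1 + k1 r^2 times it, then the intrinsics apply), "world_from_camera" (4x4, takes a point from camera to world coordinates). Camera axes: x right, y up, looking along -z (the intrinsics and any distortion apply to the point x, -y, -z); pixel columns grow to the right and rows downward; lengths in m; the calibration is good to about 2 mm. A picture is of the moment at which its call begins.
- job_done(): hands the job in; it is judged then, once.
Trained networks look in the newest picture that a camera, given by its name, has taken for a name from the list of things; names that differ only in an ending like _2 or _b are one class to them, and where a whole thing is asked for, a point or a joint stands for the part that bears it (a point fixed in the world has none). Each returns a list of dicts, best first, with "p" (0 to 1); they miss things now and then, are a little off and sometimes report something else, mostly with a low value. They report only what shows in the picture. A call takes as long as a camera call.
- cut_out(camera, thing): "pixels" (480x640 bool, what is visible of it).
- place_of(camera, thing): "at" ([x, y, z] in m, in world coordinates, good to about 4 mm: a listed point, or the origin of a listed thing).
The state is a dict: "time": time; "joint_pos": joint angles; "joint_vel": joint speeds; "joint_efforts": joint torques, N m; "tool_pos": TCP position; "tool_rot": TCP orientation; "contact_force": force on the tool from outside, world axes, zero at the start; "ft_torque": the same for the moment, N m; "gripper_width": opening from 0.0 (shut) to 1.0 (fully open); "grasp_force": force on a finger pad.
Only numpy, scipy, OpenCV 4.12 (cv2) and the standard library are available. Lean on these libraries where they do the work, as an engineer would, in place of code of your own. Each camera call takes 0.05 s, during which the arm holds its last target. There are 200 camera calls.

## Working session

There is one attempt and no reset: what is moved stays moved. The work goes in short steps, Python scripts to look and compute and a tool call to move; the robot and the scene stay as the last step left them, time stands still between calls to the robot, and variables do not carry over. Pictures are saved under pics/ and viewed, at most 10 in all, crops included, and the job is handed in when it is done.

Besides the shell and the picture viewer there is one more tool, called after "Call:" as name(argument=value, ...) on one line, values as JSON. jog_arm: Moves the arm, as the interface text tells. Shift numbers are shares of 50 cm and turn numbers shares of 1.5 rad, none past 1 either way. Its arguments: {"type":"object","properties":{"motion":{"type":"string"}},"required":["motion"]}

```bash
mkdir -p pics; python3 - <<'E'
from plant import *
import cv2,numpy as np
s=state();print({k:np.round(v,3) for k,v in s.items()})
for c in ("scene","top"):
    f=grab_frame(c);cv2.imwrite(f"pics/{c}0.png",f["color"][:,:,::-1])
    for t in ["cover","cover_tab","tab_corner","far_corner","kit_tray","pad","dropper_bottle","tape","pen"]:
        print(c,t,[(np.round(d["at"],3).tolist(),round(d["p"],2)) for d in place_of(c,t)][:3])
E
```

```text
{'time': np.float64(0.0), 'joint_pos': array([ 1.191,  0.053,  1.614, -0.   ,  1.476, -0.119]), 'joint_vel': array([ 0.   ,  0.   , -0.002, -0.002,  0.002,  0.001]), 'joint_efforts': array([-3.0000e-03, -3.9368e+01, -3.7017e+01, -0.0000e+00,  7.0000e-03,
       -0.0000e+00]), 'tool_pos': array([0.161, 0.603, 0.23 ]), 'tool_rot': array([-0.   ,  0.13 ,  0.992, -0.001]), 'contact_force': array([-0.117, -0.48 ,  0.645]), 'ft_torque': array([ 0.008, -0.025, -0.015]), 'grasp_force': np.float64(0.0), 'gripper_width': np.float64(1.002)}
scene cover [([0.506, -0.186, 0.041], 0.71)]
scene cover_tab [([0.441, -0.231, 0.07], 0.83)]
scene tab_corner [([0.415, -0.244, 0.041], 0.56)]
scene far_corner [([0.584, -0.13, 0.044], 0.67)]
scene kit_tray [([0.501, -0.186, 0.003], 0.75)]
scene pad [([0.5, -0.188, 0.038], 0.58), ([0.51, 0.136, 0.002], 0.57)]
scene dropper_bottle [([0.668, -0.058, 0.002], 0.74), ([0.415, -0.245, 0.038], 0.66)]
scene tape [([0.552, -0.436, 0.001], 0.79)]
scene pen [([0.457, -0.45, -0.001], 0.84)]
top cover []
top cover_tab [([0.441, -0.232, 0.065], 0.76)]
top tab_corner [([0.422, -0.246, 0.038], 0.69), ([0.507, 0.136, 0.003], 0.65)]
top far_corner [([0.582, -0.126, 0.037], 0.93)]
top kit_tray []
top pad [([0.507, 0.134, 0.0], 0.56)]
top dropper_bottle [([0.665, -0.06, 0.005], 0.73)]
top tape [([0.55, -0.434, 0.002], 0.76)]
top pen [([0.456, -0.446, 0.002], 0.9), ([0.422, -0.245, 0.036], 0.34)]
```

View pics/top0.png

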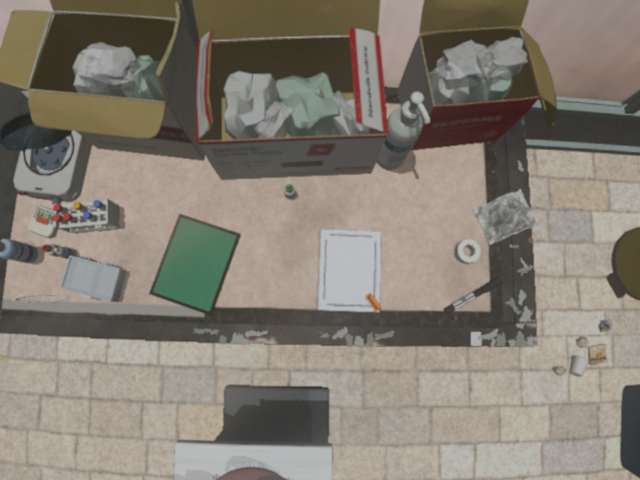

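View pics/scene0.png

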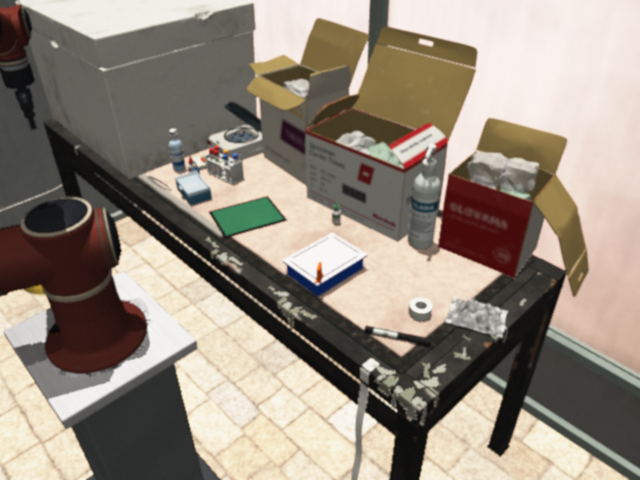

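The top picture shows the cover at about (350,270), its tab at (374,302) and the pad at (195,263). The bottle is at (290,190), the tape at (468,251) and the pen at (470,296). The networks agree with this. The "pad" on the cover and the "bottle" at the tab are false reports, which I'll ignore. Next I'll refine with the depth image.

```bash
cat > h.py <<'E'
from plant import *
import cv2,numpy as np
from scipy.spatial.transform import Rotation as R
def cloud(f):
    K=f["intrinsics"];v,u=np.mgrid[:480,:640]
    p=cv2.undistortPoints(np.stack([u,v],-1).reshape(-1,1,2).astype(float),K,np.array([f["k1"],0,0,0.])).reshape(480,640,2)
    z=f["range_z"];P=np.stack([p[...,0]*z,-p[...,1]*z,-z],-1);T=f["world_from_camera"]
    return P@T[:3,:3].T+T[:3,3]
def tool(xang,tilt=0):  # pointing down, tool x at world angle xang (deg), then tilted about tool y
    c,s=np.cos(np.radians(xang)),np.sin(np.radians(xang))
    return R.from_matrix(np.array([[c,s,0],[s,-c,0],[0,0,-1]]))*R.from_euler('y',tilt,degrees=True)
def go(pos,rot):
    s=state();r=R.from_quat(np.roll(s["tool_rot"],-1))
    print("tcp",np.round(s["tool_pos"],4),"F",np.round(s["contact_force"],1),"w",round(float(s["gripper_width"]),3),"t",s["time"],"j",np.round(s["joint_pos"],2))
    print("shift",np.round(r.inv().apply(np.array(pos)-s["tool_pos"])/.5,4),"turn",np.round((r.inv()*rot).as_rotvec()/1.5,4))
E
python3 - <<'E'
from h import *
for c in ("top","scene"):
    f=grab_frame(c);W=cloud(f);ok=f["range_z"]>0
    box=ok&(abs(W[...,0]-.5)<.14)&(abs(W[...,1]+.19)<.12)
    q=box&(W[...,2]>.033)&(W[...,2]<.05);m=W[q]
    for pr in(0.5,):print(c,"cover",cv2.minAreaRect(m[:,:2].astype(np.float32)*1000),np.median(m[:,2]),len(m))
    t=W[box&(W[...,2]>.055)&(W[...,2]<.1)];print("tab",len(t),t.mean(0),t.max(0),cv2.minAreaRect(t[:,:2].astype(np.float32)*1000))
    for th in("pad","cover","cover_tab"):
        for d in cut_out(c,th)[:2]:
            P=W[d["pixels"]&ok];print(th,d["p"],len(P),np.round(np.median(P,0),3),cv2.minAreaRect(P[:,:2].astype(np.float32)*1000))
E
```

```text
top cover ((500.823486328125, -184.72921752929688), (120.4776382446289, 162.4307861328125), 89.01851654052734) 0.043552762334266415 4739
tab 88 [ 0.43785817 -0.22839333  0.07647253] [ 0.45003417 -0.21840965  0.08528966] ((438.21929931640625, -229.09840393066406), (28.24701499938965, 8.282156944274902), 40.27122497558594)
cover 0.82 4809 [ 0.499 -0.184  0.044] ((500.8301696777344, -184.71908569335938), (120.42142486572266, 162.36614990234375), 89.05812072753906)
cover_tab 0.73 4702 [ 0.498 -0.183  0.044] ((500.9826965332031, -186.63946533203125), (126.62903594970703, 160.97926330566406), 89.91563415527344)
cover_tab 0.24 471 [ 0.459 -0.448  0.014] ((455.6807556152344, -447.066650390625), (17.42622947692871, 140.1155242919922), 29.64006996154785)
scene cover ((500.4765930175781, -187.48887634277344), (126.5323486328125, 166.1924591064453), 88.44588470458984) 0.044032757668395095 2264
tab 74 [ 0.4336572  -0.23738894  0.07263085] [ 0.451102   -0.22299383  0.08447442] ((437.100341796875, -234.19996643066406), (33.08033752441406, 8.04495906829834), 36.76496124267578)
pad 0.66 1849 [0.505 0.128 0.005] ((509.75555419921875, 132.21585083007812), (146.66510009765625, 181.39630126953125), 72.372802734375)
pad 0.29 2119 [ 0.497 -0.19   0.044] ((501.51904296875, -165.64651489257812), (167.62554931640625, 167.62290954589844), 89.1901626586914)
cover 0.68 2175 [ 0.497 -0.19   0.044] ((521.827880859375, -165.14886474609375), (171.6670379638672, 209.39161682128906), 89.80821990966797)
cover_tab 0.86 2129 [ 0.496 -0.189  0.044] ((522.848388671875, -165.10243225097656), (170.40162658691406, 209.63763427734375), 88.86553192138672)
```

```bash
python3 - <<'E'
from h import *
go([.11,.42,.26],tool(165))
E
```

```text
tcp [0.1611 0.6039 0.2313] F [ 0.2  0.1 -0.2] w 1.002 t 1.4 j [ 1.19  0.05  1.61  0.    1.48 -0.12]
shift [ 0.004  -0.3817 -0.0574] turn [ 0.     -0.      0.0007]
```

Call:
jog_arm(motion="100 0 -0.1 -0.02 0 0 0;100 0 -0.2 -0.04 0 0 0;100 0 -0.3 -0.05 0 0 0;100 0 -0.38 -0.06 0 0 0;100 0 -0.38 -0.06 0 0 0")

```text
time: 2.02
tool_pos: [0.1118, 0.4191, 0.2622]
tool_rot: [0.0, 0.13, 0.991, 0.001]
contact_force: [-0.3, 0.3, 0.6]
gripper_width: 1.001
grasp_force: 0.0
```

```bash
python3 - <<'E'
from h import *
go([.32,.29,.26],tool(115))
E
```

```text
tcp [0.1118 0.4191 0.2622] F [-0.3  0.3  0.6] w 1.001 t 2.025 j [ 1.14 -0.45  2.   -0.    1.59 -0.17]
shift [-0.469  -0.142   0.0042] turn [ 1.900e-03 -5.000e-04  5.822e-01]
```

Call:
jog_arm(motion="100 -0.1 -0.01 0 0 0 0.11;100 -0.2 -0.03 0 0 0 0.23;100 -0.3 -0.06 0 0 0 0.35;100 -0.4 -0.1 0 0 0 0.47;100 -0.47 -0.14 0 0 0 0.58")

```text
time: 2.65
tool_pos: [0.3232, 0.2911, 0.2612]
tool_rot: [0.0, 0.539, 0.843, 0.0]
contact_force: [0.8, -0.1, 0.7]
gripper_width: 0.997
grasp_force: 0.0
```

```bash
python3 - <<'E'
from h import *
go([.43,.0,.24],tool(65))
E
```

```text
tcp [0.3232 0.2911 0.2612] F [ 0.8 -0.1  0.7] w 0.997 t 2.65 j [ 0.56 -0.44  1.99 -0.    1.59  0.13]
shift [-0.6181 -0.0506  0.0425] turn [ 1.000e-04 -0.000e+00  5.797e-01]
```

Call:
jog_arm(motion="60 -0.12 -0.01 0.01 0 0 0.12;60 -0.24 -0.02 0.02 0 0 0.24;60 -0.36 -0.03 0.03 0 0 0.36;60 -0.48 -0.04 0.04 0 0 0.48;60 -0.6 -0.05 0.04 0 0 0.58")

```text
time: 3.28
tool_pos: [0.4272, 0.008, 0.241]
tool_rot: [-0.0, 0.843, 0.538, 0.0]
contact_force: [0.9, 0.5, 0.1]
gripper_width: 0.599
grasp_force: 0.0
```

```bash
python3 - <<'E'
from h import *
go([.438,-.232,.16],tool(36.2))
E
```

```text
tcp [0.4272 0.008  0.241 ] F [0.9 0.5 0.1] w 0.599 t 3.275 j [-0.16 -0.46  2.04  0.    1.56  0.28]
shift [-0.4261  0.222   0.1618] turn [ 0.000e+00 -3.000e-04  3.357e-01]
```

Call:
jog_arm(motion="60 -0.1 0.05 0.03 0 0 0.09;60 -0.2 0.1 0.06 0 0 0.18;60 -0.3 0.15 0.1 0 0 0.27;60 -0.4 0.2 0.14 0 0 0.335;60 -0.426 0.222 0.162 0 0 0.335")

```text
time: 3.9
tool_pos: [0.4382, -0.2328, 0.1587]
tool_rot: [-0.001, 0.95, 0.312, -0.001]
contact_force: [0.1, 0.6, -0.0]
gripper_width: 0.603
grasp_force: 0.0
```

```bash
python3 - <<'E'
from h import *
go([.438,-.232,.048],tool(36.2))
f=grab_frame("wrist");cv2.imwrite("pics/w1.png",f["color"][:,:,::-1])
W=cloud(f);ok=f["range_z"]>0
t=W[ok&(W[...,2]>.058)&(W[...,2]<.088)&(abs(W[...,0]-.44)<.04)&(abs(W[...,1]+.23)<.04)];print(len(t),t.mean(0),t.max(0),cv2.minAreaRect(t[:,:2].astype(np.float32)*1000))
print(place_of("wrist","cover_tab")[:2])
E
```

```text
tcp [ 0.4382 -0.2328  0.1587] F [ 0.1  0.6 -0. ] w 0.603 t 3.9 j [-0.64 -0.21  1.98 -0.    1.37  0.3 ]
shift [ 0.0009 -0.0012  0.2215] turn [-0.001   0.0005  0.0014]
571 [ 0.44191627 -0.23129234  0.07806229] [ 0.45322718 -0.22180852  0.0821775 ] ((439.9100341796875, -232.68218994140625), (29.493520736694336, 7.819793701171875), 36.123653411865234)
[{'at': [0.4384, -0.2311, 0.0685], 'p': 0.96}]
```

View pics/w1.png

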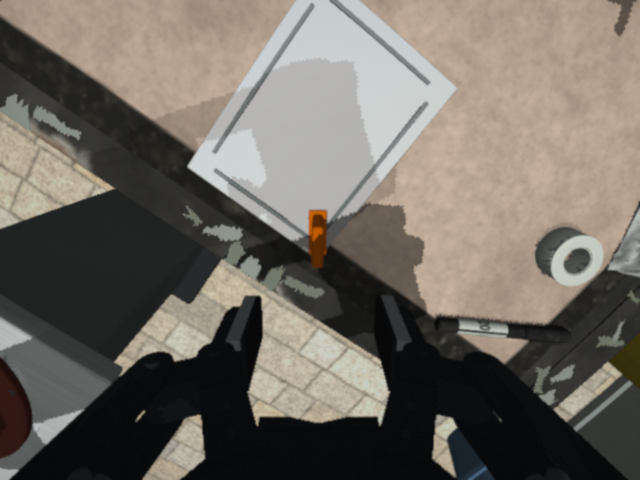

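The wrist view shows the tab at (318,238), centred between the fingertips at (250,310) and (388,310) and lined up with them. I'll go down and pinch.

Call:
jog_arm(motion="60 0 -0.001 0.06 0 0 0;60 0.001 -0.001 0.12 0 0 0;60 0.001 -0.001 0.17 0 0 0;60 0.001 -0.001 0.2 0 0 0;60 0.001 -0.001 0.218 0 0 0")

```text
time: 4.62
tool_pos: [0.4389, -0.2288, 0.0511]
tool_rot: [-0.0, 0.949, 0.314, 0.0]
contact_force: [-0.5, 0.5, -0.1]
gripper_width: 0.598
grasp_force: 0.0
```

Call:
jog_arm(motion="30 0 0 0 0 0 0;10 0 0 0 0 0 0;0 0 0 0 0 0 0;0 0 0 0 0 0 0;0 0 0 0 0 0 0")

```text
time: 5.25
tool_pos: [0.4396, -0.23, 0.0525]
tool_rot: [0.001, 0.95, 0.314, 0.001]
contact_force: [2.7, -1.0, 2.9]
gripper_width: 0.08
grasp_force: 59.3
```

```bash
python3 - <<'E'
from h import *
s=state();p0=s["tool_pos"];r0=R.from_quat(np.roll(s["tool_rot"],-1))
go(p0,r0)
d=np.array([np.cos(np.radians(36.2)),np.sin(np.radians(36.2)),0])
piv=np.array([.438,-.2315,.040])+d*.1792   # far corner, flange underside
print("pivot",piv)
x=r0.apply([0,1,0])
for a in (3,6,9,12,15,18,21,24,27,30):
    q=R.from_rotvec(np.cross(d,[0,0,1])*np.radians(-a)) # raise -d side
    if q.apply(-d)[2]<0:q=q.inv()
    p=piv+q.apply(p0-piv);r=q*r0
    print(a,np.round(r0.inv().apply(p-p0)/.5,4),np.round((r0.inv()*r).as_rotvec()/1.5,3))
E
```

```text
tcp [ 0.4396 -0.23    0.0525] F [ 2.7 -1.   2.9] w 0.08 t 5.25 j [-0.63 -0.07  2.05  0.    1.16  0.3 ]
shift [0. 0. 0.] turn [0. 0. 0.]
pivot [ 0.58260729 -0.12566346  0.04      ]
3 [ 0.0018  0.0001 -0.0185] [ 0.    -0.035 -0.   ]
6 [ 0.0046  0.0001 -0.0369] [ 0.   -0.07 -0.  ]
9 [ 0.0083  0.0002 -0.0551] [ 0.001 -0.105 -0.   ]
12 [ 0.013   0.0003 -0.073 ] [ 0.001 -0.14  -0.   ]
15 [ 0.0187  0.0004 -0.0908] [ 0.001 -0.175 -0.   ]
18 [ 0.0252  0.0004 -0.1081] [ 0.001 -0.209 -0.001]
21 [ 0.0326  0.0005 -0.1252] [ 0.001 -0.244 -0.001]
24 [ 0.041   0.0006 -0.1418] [ 0.002 -0.279 -0.001]
27 [ 0.0501  0.0007 -0.1579] [ 0.002 -0.314 -0.001]
30 [ 0.0602  0.0008 -0.1736] [ 0.002 -0.349 -0.001]
```

Grip holds at 59 N on the 8 mm tab. Now I'll peel slowly about the far corner.

Call:
jog_arm(motion="0 0.001 0 -0.012 0 -0.023 0;0 0.003 0 -0.025 0 -0.047 0;0 0.005 0 -0.037 0 -0.07 0;0 0.008 0 -0.055 0 -0.105 0;0 0.013 0 -0.073 0 -0.14 0")

```text
time: 5.88
tool_pos: [0.4438, -0.2256, 0.0887]
tool_rot: [0.034, 0.944, 0.312, -0.101]
contact_force: [-0.4, -2.8, 1.8]
gripper_width: 0.081
grasp_force: 59.1
```

```bash
python3 - <<'E'
from h import *
s=state();print(s["contact_force"],s["tool_pos"],s["gripper_width"],s["grasp_force"])
f=grab_frame("scene");cv2.imwrite("pics/s2.png",cv2.resize(f["color"][200:320,240:400,::-1],None,fx=4,fy=4))
for t in("cover","far_corner","tab_corner","kit_tray"):print(t,[(np.round(d["at"],3),d["p"]) for d in place_of("scene",t)][:1])
p0=s["tool_pos"];r0=R.from_quat(np.roll(s["tool_rot"],-1))
d=np.array([np.cos(np.radians(36.2)),np.sin(np.radians(36.2)),0]);piv=np.array([.5826,-.1257,.04])
print("tilt",np.degrees(np.arccos(-r0.apply([0,0,1])[2])))
for a in (4,8,12,16):
    q=R.from_rotvec(np.cross(d,[0,0,1])*np.radians(-a))
    if q.apply(-d)[2]<0:q=q.inv()
    p=piv+q.apply(p0-piv);print(a,np.round(r0.inv().apply(p-p0)/.5,4),np.round((r0.inv()*q*r0).as_rotvec()/1.5,3))
E
```

```text
[-0.39419267 -2.8078133   1.75758773] [ 0.44381327 -0.22557252  0.08873534] 0.08142354761126903 59.08883035182953
cover [(array([ 0.504, -0.184,  0.061]), 0.81)]
far_corner [(array([ 0.582, -0.13 ,  0.042]), 0.74)]
tab_corner [(array([ 0.417, -0.243,  0.085]), 0.72)]
kit_tray [(array([ 0.5  , -0.185,  0.002]), 0.92)]
tilt 12.256071493935348
4 [ 0.0024  0.0001 -0.0247] [ 0.    -0.047 -0.   ]
8 [ 0.0066  0.0001 -0.0492] [ 0.001 -0.093 -0.   ]
12 [ 0.0125  0.0002 -0.0733] [ 0.001 -0.14  -0.   ]
16 [ 0.02    0.0003 -0.0969] [ 0.001 -0.186 -0.   ]
```

View pics/s2.png

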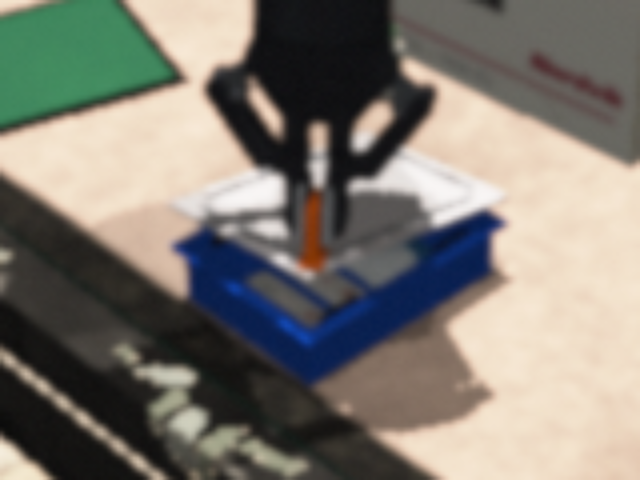

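The crop shows the tab corner at (312,270), well clear of the tray. The far side is still down and the tray hasn't moved. I'll tilt it another 14°.

Call:
jog_arm(motion="0 0.002 0 -0.02 0 -0.037 0;0 0.005 0 -0.04 0 -0.075 0;0 0.01 0 -0.06 0 -0.112 0;0 0.016 0 -0.085 0 -0.163 0;0 0.016 0 -0.085 0 -0.163 0")

```text
time: 6.75
tool_pos: [0.4568, -0.2148, 0.1268]
tool_rot: [0.07, 0.925, 0.307, -0.215]
contact_force: [0.7, -0.3, -0.1]
gripper_width: 0.083
grasp_force: 58.7
```

```bash
python3 - <<'E'
from h import *
s=state();go(s["tool_pos"]+[0,0,.07],tool(36.2,0))
r0=R.from_quat(np.roll(s["tool_rot"],-1))
print(r0.inv().apply([0,0,.1])/.5, np.degrees(np.arccos(-r0.apply([0,0,1])[2])))
for t in("cover","far_corner","tab_corner","kit_tray"):
  grab_frame("scene") if t=="cover" else 0
  print(t,[(np.round(d["at"],3),d["p"]) for d in place_of("scene",t)][:1])
E
```

```text
tcp [ 0.4568 -0.2148  0.1268] F [ 0.7 -0.3 -0.1] w 0.083 t 6.75 j [-0.38  0.05  1.85 -0.38  1.5   0.63]
shift [-0.0616 -0.0003 -0.1257] turn [-2.000e-04  3.037e-01  5.500e-03]
[-0.08799387 -0.00044022 -0.17960202] 26.102275658304016
cover [(array([ 0.507, -0.179,  0.082]), 0.94)]
far_corner [(array([ 0.577, -0.125,  0.042]), 0.64)]
tab_corner [(array([ 0.43 , -0.23 ,  0.128]), 0.72)]
kit_tray [(array([ 0.5  , -0.186,  0.003]), 0.59)]
```

Call:
jog_arm(motion="0 -0.005 0 -0.01 0 0 0;0 -0.015 0 -0.03 0 0 0;0 -0.035 0 -0.07 0 0 0;0 -0.06 0 -0.12 0 0 0;0 -0.088 0 -0.18 0 0 0")

```text
time: 7.62
tool_pos: [0.4571, -0.2155, 0.2302]
tool_rot: [0.071, 0.925, 0.306, -0.214]
contact_force: [0.8, 0.2, -0.1]
gripper_width: 0.082
grasp_force: 58.6
```

```bash
python3 - <<'E'
from h import *
grab_frame("scene")
for t in("cover","far_corner","tab_corner","kit_tray"):
  print(t,[(np.round(d["at"],3),d["p"]) for d in place_of("scene",t)][:1])
# TCP target: level, cover yaw -1, centre over pad at z .17; TCP rel centre = tab + down 19-2mm
R1=R.from_euler('z',-1,degrees=True)
off=R1.apply([-.062,-.047,.0])+[0,0,.0125]
goal=np.array([.509,.133,.175])+off;print("goal",goal)
go([.44,-.1,.21],tool(36.2))
E
```

```text
cover [(array([ 0.509, -0.176,  0.186]), 0.88)]
far_corner [(array([ 0.581, -0.123,  0.144]), 0.89)]
tab_corner [(array([ 0.433, -0.232,  0.231]), 0.72)]
kit_tray [(array([ 0.5  , -0.188,  0.004]), 0.58)]
goal [0.44618918 0.08708921 0.1875    ]
tcp [ 0.4571 -0.2153  0.2281] F [-0.1  0.  -0.5] w 0.082 t 7.875 j [-0.38 -0.05  1.77 -0.38  1.67  0.56]
shift [ 0.1147 -0.2056 -0.0158] turn [0.0012 0.3027 0.0042]
```

Cover free, and the tray still stands at (0.500, -0.188). Now I'll level the cover and carry it.

Call:
jog_arm(motion="0 0.02 -0.03 -0.003 0 0.06 0;0 0.04 -0.07 -0.006 0 0.12 0;0 0.06 -0.11 -0.009 0 0.18 0;0 0.09 -0.16 -0.012 0 0.24 0;0 0.115 -0.205 -0.016 0 0.303 0.003")

```text
time: 8.5
tool_pos: [0.4394, -0.099, 0.2081]
tool_rot: [-0.001, 0.95, 0.312, 0.0]
contact_force: [-0.9, -0.0, -0.3]
gripper_width: 0.083
grasp_force: 58.6
```

```bash
python3 - <<'E'
from h import *
go([.446,.087,.188],tool(36.2))
E
```

```text
tcp [ 0.4394 -0.099   0.2081] F [-0.9 -0.  -0.3] w 0.083 t 8.5 j [-0.39 -0.37  2.03  0.    1.49  0.55]
shift [ 0.231  -0.2919  0.0409] turn [-0.0011 -0.0008  0.0014]
```

Call:
jog_arm(motion="0 0.05 -0.06 0.01 0 0 0;0 0.1 -0.13 0.02 0 0 0;0 0.16 -0.2 0.03 0 0 0;0 0.21 -0.26 0.04 0 0 0;0 0.231 -0.292 0.04 0 0 0")

```text
time: 9.12
tool_pos: [0.4454, 0.0875, 0.1874]
tool_rot: [-0.0, 0.95, 0.313, -0.002]
contact_force: [0.4, -0.3, 0.3]
gripper_width: 0.085
grasp_force: 58.6
```

```bash
python3 - <<'E'
from h import *
for c in("scene","top"):
  f=grab_frame(c);cv2.imwrite(f"pics/{c}3.png",f["color"][:,:,::-1]);W=cloud(f)
  for t in("cover","far_corner","tab_corner","kit_tray","pad","dropper_bottle"):
    print(c,t,[(np.round(d["at"],3),d["p"]) for d in place_of(c,t)][:1])
  m=W[(f["range_z"]>0)&(abs(W[...,2]-.18)<.025)&(abs(W[...,0]-.51)<.12)&(abs(W[...,1]-.13)<.12)]
  for cut in(1,):
    A=np.c_[m[:,:2]-[.509,.133],np.ones(len(m))];b=m[:,2]
    for _ in range(6):
      k=np.linalg.lstsq(A,b,rcond=None)[0];e=abs(A@k-b);g=e<max(.003,np.median(e)*2);A,b=A[g],b[g]
    print("plane",k,len(b),cv2.minAreaRect((A[:,:2]*1000).astype(np.float32)))
go([.446,.087,.188],tool(36.2))
E
```

```text
scene cover [(array([0.508, 0.133, 0.174]), 0.85)]
scene far_corner [(array([0.587, 0.189, 0.177]), 0.78)]
scene tab_corner [(array([0.423, 0.072, 0.173]), 0.67)]
scene kit_tray [(array([ 0.5  , -0.186,  0.006]), 0.95)]
scene pad [(array([0.509, 0.132, 0.004]), 0.93)]
scene dropper_bottle [(array([ 0.663, -0.058,  0.001]), 0.44)]
plane [-0.00226909 -0.01559577  0.17933897] 890 ((-3.3145599365234375, -3.317291259765625), (127.66378021240234, 165.8025360107422), 89.08529663085938)
top cover []
top far_corner [(array([0.591, 0.192, 0.176]), 0.56)]
top tab_corner [(array([0.427, 0.068, 0.176]), 0.83)]
top kit_tray [(array([ 0.5  , -0.184, -0.002]), 0.96)]
top pad []
top dropper_bottle [(array([ 0.667, -0.061,  0.004]), 0.55)]
plane [-0.00213217  0.00025908  0.18089885] 2410 ((0.20233917236328125, -1.9022445678710938), (123.88459014892578, 162.80093383789062), 89.70849609375)
tcp [0.447  0.0856 0.1897] F [ 0.2  0.6 -0.2] w 0.083 t 9.825 j [ 0.03 -0.35  2.04 -0.    1.45  0.96]
shift [ 0.0001 -0.0036  0.0035] turn [ 0.0007 -0.0001  0.0011]
```

View pics/scene3.png

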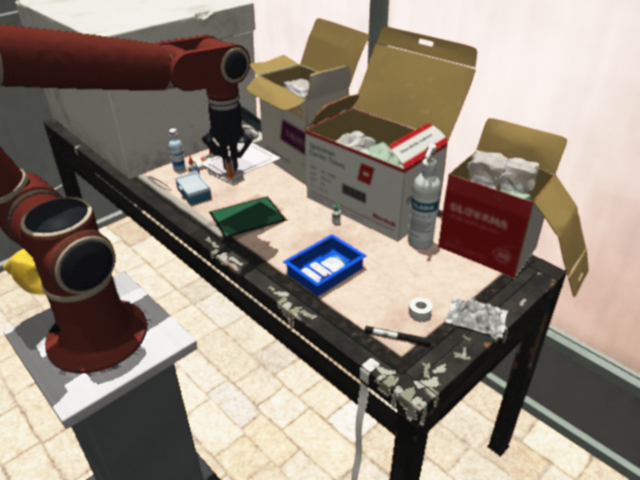

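View pics/top3.png

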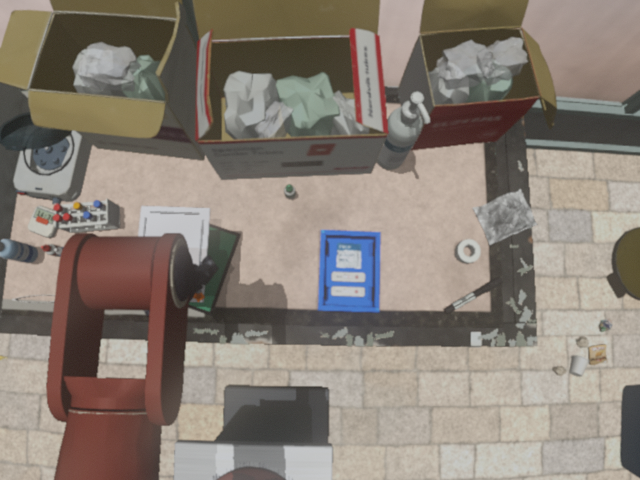

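The cover is level, about 17 cm above the pad and centred to within 2 mm. The tray at (350,270), the tape at (468,251), the pen at (470,296) and the bottle at (290,190) are unmoved. I'll hold briefly to settle, then hand in.

Call:
jog_arm(motion="0 0 0 0 0 0 0;0 0 0 0 0 0 0;0 0 0 0 0 0 0;0 0 0 0 0 0 0;0 0 0 0 0 0 0")

```text
time: 10.45
tool_pos: [0.447, 0.0858, 0.1897]
tool_rot: [0.001, 0.95, 0.312, 0.0]
contact_force: [-0.0, -0.6, 0.4]
gripper_width: 0.081
grasp_force: 58.6
```

```bash
python3 -c "
from plant import *
print(state()['joint_vel'],job_done())"
```

```text
the job is handed in; nothing more can be done
[ 7.22191677e-05  1.60039528e-03 -9.69158602e-04 -2.54955095e-03
  1.04394033e-03 -1.62652752e-03] None
```

The cover was peeled off from the tab corner and is held level and still about 17 cm above the middle of the pad; the tray, bottle, tape and marker stayed in place, and the job was handed in at about 10.5 s.

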